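# Refit the cover of the tweezer case

### The arm

A 6-joint arm with a two-finger parallel gripper is mounted at the origin on the work surface. World frame = base frame: x ahead of the robot, y to its left, z up, the work surface at z = 0. Lengths are in mm, angles in rad, forces in N, time in s.
With the tool pointing down it reaches from about 350 to 875 mm from the base axis. Payload 4.2 kg.
Tool frame: the origin (TCP) lies at the very end of the fingers, on their centre line; the grasp point (between the pads) lies 19 mm behind it; z points along the fingers, y is the line along which they close (so a half turn about z gives the same grasp; the last joint's range is limited). The gripper opens to 85 mm and grips with 20 to 120 N. Pads are 22 mm wide; open, the fingers measure 114 mm over their backs; the gripper's body (76 mm by 85 mm) begins 54 mm behind the grasp point. The pads swing forward as they close: fully open they stand 13 mm farther back than shut.
Start: joints at [-0.981, 0.385, 0.008, 0, -1.194, -0.259], TCP at [203.015, -591.087, 194.512] pointing down, gripper open.
Joint ranges: [-3.14, 3.14], [-1.21, 2.06], [-1.07, 1.41], [-3.16, 2.05], [-2.99, -0.16], [-3.1, 3.1]. Speed limits (rad/s): [2.79, 2.79, 3.14, 3.14, 3.14, 3.14].

### API

Orientations are given as a unit quaternion [x, y, z, w].
In Python, from rig import env, viewer gives the robot as it stands. The module is installed in compiled form; this text tells all that it offers.
- The arm moves only by the tool apply_moves, never from a script. Its argument "increments" is one flat list of numbers, 7 for each row, row after row: the closure, from 0 (fully open) to 1 (shut), then the shift along the tool's x, y, z in m, then the turn, a rotation vector about the tool's x, y, z in degrees. In form: [hand, dx, dy, dz, wx, wy, wz, hand, dx, dy, dz, wx, wy, wz, ...]. A call has 1 to 20 rows; each row shifts and turns the commanded pose from where the row before left it, along the tool's axes as they then stand; what a row does not reach is not made up. A row lasts 1/8 s, in which the tool goes at most 62.5 mm and 10.7 degrees, less where a joint would pass 70% of its speed; a pose out of reach is approached as far as the arm can. A call is refused whole if a number of a shift passes 0.0625 or a number of a turn 10.7, either way. A call with a gripper value outside its range is refused whole. The fingers move at their own pace and stop on an object; "newtons" is the grip in N (left out, the last holds). Time passes only in rows, so rows that do not move let the fingers close. It gives the time, the measured TCP pose, the force, the opening and the grip force at its end, in the units of the state.
- env.get_state(): the state, without advancing time (a new reading comes with each control period).
- viewer.capture(name): name is "scene" or "top" or "wrist"; returns a dict with "image" (420x560x3 uint8, blue, green, red), "depth" (420x560 float32, mm along the optical axis (not along the pixel's ray), 0 where there is no reading), "camera_matrix" (3x3 intrinsics, pixels), "position" and "orientation" of the camera in the world; the wrist camera has in their place "T_tool_cam" (4x4, takes a point from camera to tool coordinates, whose origin is the TCP and whose axes are the flange's). Camera axes: x right, y down, z forward; pixel columns grow to the right and rows downward; lengths in mm; the calibration is good to about 2 mm. A picture is of the moment at which its call begins: read the wrist's pose just before it.
- env.job_done(): hands the job in; it is judged then, once.
Trained networks look in the newest picture that a camera, given by its name, has taken for a name from the list of things; names that differ only in an ending like _2 or _b are one class to them, and where a whole thing is asked for, a point or a joint stands for the part that bears it (a point fixed in the world has none). Each returns a list of dicts, best first, with "p" (0 to 1); they miss things now and then, are a little off and sometimes report something else, mostly with a low value. They report only what shows in the picture. A call takes as long as a camera call. They do not tell look-alikes from the thing itself.
- viewer.masks_of(camera, target): "pixels" (420x560 bool, what is visible of it) and "point" ([column, row] in pixels, amid what is visible of it).
The state is a dict: "time": time; "joints": joint angles; "joint_vel": joint speeds; "tau": joint torques, N m; "eef_pos": TCP position; "orientation": TCP orientation; "contact_force": force on the tool from outside, world axes, zero at the start; "torque": the same for the moment, N m; "finger_gap": opening from 0.0 (shut) to 1.0 (fully open); "finger_force": force on a finger pad.
Only numpy, scipy, OpenCV 4.12 (cv2) and the standard library are available. Lean on these libraries where they do the work, as an engineer would, in place of code of your own. Each camera call takes 0.05 s, during which the arm holds its last target. There are 200 camera calls.

### The job

Put the loose steel cover back on the tweezer case: lay it between the guides, holes towards the catch, and slide it gently until both holes drop over the locating pins and it lies flat and fully home; never force it against the case. Then turn the catch all the way over the cover's end, let go, and leave the other things on the glass where they are.

Things in the scene. Friction and masses are not known exactly. Their poses are not given: they have to be found in the camera images.
- case: Hard grey plastic tweezer case without its cover, 262 (x) x 124 (y) mm, fixed to the glass. Origin: on its underside and centre line, 122 mm from its open end and 140 mm from its other end; z up. Its x axis is the direction in which the cover slides, from the open end towards the end with the catch (at +x). Steel tweezers lie in its hollow.
- case_ledge (a point): 30 mm above the case's origin, level with two ledges (y = +-36 to +-47 mm, full length) on which the cover finally lies. Guide walls beside them: inner faces at y = +-47 mm, x from -118 to +70 mm, upright to 12 mm above this point, then flaring outward to y = +-57 mm at 26 mm above it.
- pin_slot (a point): Near end of the slot along which the pins are set: case x = +2 mm, at pin-tip height, 38 mm above the case's origin (8 mm above the ledges). Two firm round-tipped steel pins, 8 mm thick, 50 mm apart (y = +-25 mm), on a bar across the case. The bar is clamped anywhere from 8 to 44 mm further along case +x than THIS point, and where is not measured: find it by feel.
- cover: Loose flat steel cover, 160 (x) x 90 (y) x 4 mm, about 0.4 kg. Origin: centre of its underside; z up. Two through holes at x = +28, y = +-25 mm, each 10 (x) by 15 (y) mm; that end goes towards the catch, cover x along case x. Lying on the pin tips, tail on the ledges, it leans about 0.06 rad; pins in holes, it drops by its own weight and lies flat, origin 30 mm above the case's.
- cover_grip (a point): Centre of the top of the cover's grip bar: 14 mm thick (x), 50 mm long (y), on the cover's middle, rising from 4 to 32 mm above the cover's origin. Axes as the cover's.
- catch (a joint): Angle (rad) of the flat steel catch, a bar 75 x 12 mm. 0: points to the case's +y, clear of the cover; grows counter-clockwise from above; 1.57: points to the case's -x, over the cover's end, closed (stop at 1.7). Stiff: about 2 N at the tab; stays where left. Its underside is 36.5 mm above the case's origin: it passes over the cover only when that lies fully home.
- catch_pivot (a point): Pivot of the catch, on its top face: case x = +124, y = 0 mm, 41.5 mm above the case's origin. The axis is upright.
- catch_tab (a point): Top centre of the catch's finger tab, an upright round stub 10 mm thick, 44 mm from the pivot; it rises from the bar (41.5 mm above the case's origin) to 64.5 mm.
- pill_bottle: orange pill bottle with a cap, 40 mm across, 75 mm tall, standing between case and cover; origin at the centre of its underside. Leave it alone.
- cup: white ceramic mug, 80 mm across, 85 mm tall, at the back of the glass; origin at the centre of its underside. Leave it alone.
- tape_roll: roll of tape lying flat, 60 mm across, 25 mm high, nearest the robot; origin at the centre of its underside. Leave it alone.
- ointment: amber glass jar, 56 mm across, 50 mm tall, at the back; origin at the centre of its underside. Leave it alone.
- plaster_tin: flat metal tin 65 x 100 x 35 mm, at the back left; origin at the centre of its underside. Leave it alone.
- torch: black hand torch standing on its head, 38 mm across, 120 mm tall, at the back right; origin at the centre of its underside. Leave it alone.
Mind the look-alikes: they are no part of the job. What is shaped like the cover but yellow is not meant.

How it is judged (in metres and radians):
On the way:
1. the cover lies flat and home on the pins, the catch still open (z of cover in the frame of case between 0.027 and 0.0325 m and x of cover in the frame of case between -0.025 and 0.025 m and y of cover in the frame of case between -0.006 and 0.006 m and angle between cover's own z axis and vertical below 0.025 rad and angle between the x axis of cover and the x axis of case, either way round below 0.06 rad and value of joint catch below 0.9 rad), for 0.2 s.
At the end, for the whole second after the job is handed in: The cover rests in the case with both pins through its holes: its origin 27 to 32.5 mm above the case's origin, within 25 mm along and 6 mm across of the case's origin, leaning under 0.025 rad, lengthwise within 0.06 rad, at rest; the catch is turned over its end (joint above 1.3 rad) (z of cover in the frame of case between 0.027 and 0.0325 m and x of cover in the frame of case between -0.025 and 0.025 m and y of cover in the frame of case between -0.006 and 0.006 m and angle between cover's own z axis and vertical below 0.025 rad and angle between the x axis of cover and the x axis of case, either way round below 0.06 rad and value of joint catch above 1.3 rad and linear speed of cover below 0.01 m/s and angular speed of cover below 0.1 rad/s); the robot touches nothing.
It fails at once if the cover is forced against the case or its pins with more than 40 N (contact force between cover and case above 40 N).
It fails at once if another thing on the glass is knocked over or shifted by more than 20 mm (distance of any of pill_bottle, cup, tape_roll, ointment, plaster_tin, torch from where it was at the start of the episode above 0.02 m or angle between any of pill_bottle, cup, tape_roll, ointment, plaster_tin, torch's own z axis and vertical above 0.5 rad).
It also fails if it takes over 64 s, if anything falls off the work surface, if the arm or the gripper's body presses on something with over 40 N, if the wrist force passes 120 N, or if a joint passes its speed limit or range.

## Working session

There is one attempt and no reset: what is moved stays moved. The work goes in short steps, Python scripts to look and compute and a tool call to move; the robot and the scene stay as the last step left them, time stands still between calls to the robot, and variables do not carry over. Pictures are saved under pics/ and viewed, at most 10 in all, crops included, and the job is handed in when it is done.

Besides the shell and the picture viewer there is one more tool, called after "Call:" as name(argument=value, ...), one argument or row to a line, values as JSON. apply_moves: Moves the arm, as the interface text tells. Its arguments: {"type":"object","properties":{"increments":{"type":"array"},"newtons":{"type":"number"}},"required":["increments"]}

```bash
mkdir -p pics; ls; cat > h.py <<'E'
from rig import env, viewer
import numpy as np, cv2
from scipy.spatial.transform import Rotation as R
def cap(n):
    s=env.get_state(); c=viewer.capture(n)
    if n=="wrist":
        T=np.eye(4);T[:3,:3]=R.from_quat(s["orientation"]).as_matrix();T[:3,3]=s["eef_pos"];c["T"]=T@np.array(c["T_tool_cam"])
    else:
        T=np.eye(4);T[:3,:3]=R.from_quat(c["orientation"]).as_matrix();T[:3,3]=c["position"];c["T"]=T
    return c
def cloud(c):
    d=c["depth"];K=np.array(c["camera_matrix"]);v,u=np.mgrid[:d.shape[0],:d.shape[1]]
    P=np.stack([(u-K[0,2])/K[0,0]*d,(v-K[1,2])/K[1,1]*d,d],-1)
    return P@c["T"][:3,:3].T+c["T"][:3,3]
E
python3 - <<'E'
from h import *
print(env.get_state())
ims=[]
for n in ("top","scene"):
    c=cap(n);P=cloud(c);cv2.imwrite(f"pics/{n}0.png",c["image"]);print(n,c["position"],c["camera_matrix"])
    for t in ["case","cover","catch","cover_grip","catch_tab","pill_bottle","cup","tape_roll","ointment","plaster_tin","torch"]:
        for m in viewer.masks_of(n,t)[:3]:
            p=m["pixels"]&(c["depth"]>0);q=P[p]
            print(t,round(m["p"],2),np.round(m["point"]),p.sum(),np.median(q,0).round(),np.percentile(q,2,0).round(),np.percentile(q,98,0).round())
E
```

```text
pics
{'time': 0.0, 'joints': array([-9.81378705e-01,  3.85575719e-01,  6.64572818e-03, -4.81430481e-04,
       -1.19399214e+00, -2.58582694e-01]), 'joint_vel': array([-0.00028943,  0.00114323, -0.00146423, -0.00085976, -0.00051821,
       -0.00102813]), 'tau': array([-2.62035755e-04, -3.92285550e+01,  1.88397181e+01,  4.18632209e+00,
       -4.65781748e-03,  4.70092552e-07]), 'eef_pos': array([ 202.81196182, -590.49147717,  193.42049115]), 'orientation': array([-1.64576416e-01,  9.86363738e-01,  1.06082668e-03, -2.33365056e-04]), 'contact_force': array([-0.19573748,  0.22186326,  0.07520096]), 'torque': array([ 0.01471859, -0.00454177, -0.00428746]), 'finger_force': 0.0, 'finger_gap': 1.0031769572924996}
top [ 502.73451756  -71.33347438 1337.18141566] [[407.4559126    0.         272.24802265]
 [  0.         407.4559126  214.22443917]
 [  0.           0.           1.        ]]
case 0.91 [172. 224.] 3334 [528. 236.  33.] [467. 105.   9.] [587. 360.  65.]
cover 0.71 [413. 277.] 1323 [ 376. -548.    4.] [ 297. -593.   -1.] [ 451. -505.   33.]
cover 0.56 [320. 230.] 1402 [ 520. -247.   12
[... 1951 characters left out ...]
7.] [632.  28.  85.]
cup 0.69 [234. 262.] 1223 [780. -28.  59.] [741. -79.   9.] [816.  28.  94.]
tape_roll 0.72 [343. 212.] 319 [386. -20.  30.] [356. -49.   6.] [411.   6.  36.]
tape_roll 0.24 [267. 194.] 947 [ 524. -238.   12.] [ 468. -325.    7.] [ 572. -167.   40.]
ointment 0.68 [257. 296.] 496 [777.  81.  55.] [752.  51.  12.] [797.  97.  60.]
plaster_tin 0.75 [297. 333.] 1295 [761. 201.  42.] [722. 148.  16.] [794. 245.  46.]
plaster_tin 0.5 [264. 194.] 978 [ 525. -238.   12.] [ 467. -325.    7.] [ 573. -168.   40.]
plaster_tin 0.32 [379. 294.] 5555 [524. 249.  35.] [469. 113.   9.] [591. 368.  63.]
torch 0.68 [208. 228.] 372 [ 771. -167.   76.] [ 755. -184.   17.] [ 783. -160.  129.]
```

```bash
python3 - <<'E'
import cv2,numpy as np
a=cv2.imread("pics/top0.png")
cv2.imwrite("pics/crop1.png",np.vstack([cv2.resize(a[150:330,90:470],(760,360))]))
E
```

```text
(no output)
```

View pics/crop1.png

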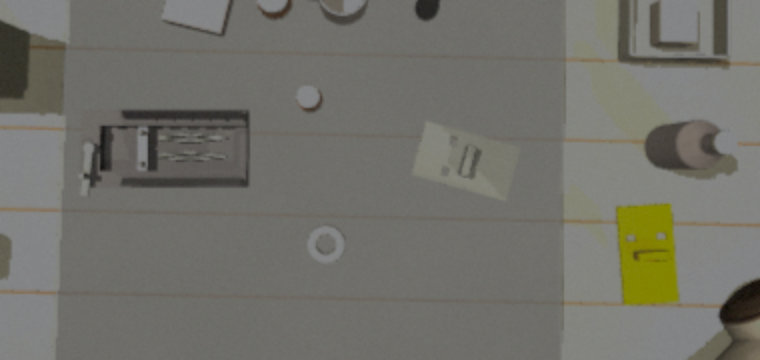

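```bash
cat >> h.py <<'E'
def rect(pts):
    r=cv2.minAreaRect(pts.astype(np.float32)); b=cv2.boxPoints(r)
    e=b[1]-b[0];f=b[2]-b[1]; l=e if np.hypot(*e)>np.hypot(*f) else f
    return np.round(r[0],1),np.round(sorted(r[1]),1),round(float(np.degrees(np.arctan2(l[1],l[0]))%180),2)
E
python3 - <<'E'
from h import *
for n in ("top","scene"):
    c=cap(n);P=cloud(c);Z=P[...,2]
    for m in viewer.masks_of(n,"cover_grip")[:1]:
        k=m["pixels"]&(c["depth"]>0)
        print(n,"cov",rect(P[k&(Z<18)][:,:2]),"grip",rect(P[k&(Z>34)][:,:2]),np.median(Z[k&(Z<18)]),np.median(Z[k&(Z>34)]))
    for m in viewer.masks_of(n,"case")[:1]:
        k=m["pixels"]&(c["depth"]>0)
        q=P[k&(Z>28)]
        print("case",rect(q[:,:2]))
        h=np.histogram(q[:,2],bins=np.arange(6,80,4));print(h[0])
        k2=k&(Z>58); print("walltop",rect(P[k2][:,:2]),np.percentile(P[k2],[1,50,99],axis=0).round(1))
        # middle strip
        x0=np.median(P[k][:,0])
        kk=k&(abs(P[...,0]-528)<30); q=P[kk]
        for y in range(95,375,6):
            s=q[(q[:,1]>=y)&(q[:,1]<y+6)]
            if len(s): print(y,len(s),np.percentile(s[:,2],[10,50,90]).round(0),end=';')
        print()
    for m in viewer.masks_of(n,"catch")[:1]:
        k=m["pixels"]&(c["depth"]>0); print("catch",rect(P[k][:,:2]),"tab",P[k&(Z>64)].mean(0),(k&(Z>64)).sum())
E
```

```text
top cov (array([ 373.9, -549.6]), array([ 93.2, 159.9]), 5.4) grip (array([ 375.2, -540.3]), array([ 9.5, 31.6]), 91.2) 4.1575812467710875 34.44481328459938
case (array([522.9, 234.5]), array([133.2, 262.2]), 91.44)
[  0   0   0   0   0  27 106 408 430 110  99 136 128 143 156  40   4   2]
walltop (array([528.2, 231.6]), array([119. , 247.8]), 91.23) [[467.6 110.9  58.1]
 [479.2 204.8  62.7]
 [589.7 351.7  70.6]]
101 42 [11. 30. 36.];107 35 [29. 33. 35.];113 19 [29. 32. 35.];119 37 [10. 15. 18.];125 37 [11. 14. 18.];131 37 [11. 15. 19.];137 35 [12. 16. 20.];143 35 [11. 15. 21.];149 30 [11. 15. 23.];155 38 [12. 16. 22.];161 34 [11. 16. 21.];167 38 [12. 16. 22.];173 35 [13. 16. 22.];179 32 [11. 17. 24.];185 33 [13. 17. 23.];191 32 [13. 16. 22.];197 34 [11. 15. 23.];203 35 [ 9. 15. 23.];209 34 [12. 16. 23.];215 33 [12. 16. 25.];221 35 [11. 17. 23.];227 29 [13. 16. 23.];233 34 [11. 16. 23.];239 33 [12. 15. 23.];245 35 [12. 15. 21.];251 35 [11. 15. 17.];257 55 [13. 18. 33.];263 48 [21. 36. 42.];269 32 [33. 37. 44.];275 15 [31. 36. 38.];281 22 [13. 16. 17.];287 33 [12. 14. 18.];293 37 [11. 
[... 1160 characters left out ...]
3.];203 36 [12. 15. 22.];209 41 [13. 15. 22.];215 37 [12. 15. 22.];221 38 [13. 15. 22.];227 40 [12. 16. 23.];233 41 [13. 15. 22.];239 39 [13. 15. 21.];245 48 [12. 14. 22.];251 34 [12. 14. 16.];257 1 [30. 30. 30.];263 41 [33. 34. 36.];269 58 [33. 35. 45.];275 100 [14. 31. 36.];281 42 [13. 14. 16.];287 45 [12. 14. 16.];293 44 [12. 14. 15.];299 41 [13. 14. 15.];305 43 [12. 14. 16.];311 43 [12. 14. 17.];317 46 [12. 14. 16.];323 44 [12. 13. 16.];329 21 [13. 14. 16.];335 29 [36. 37. 40.];341 44 [36. 39. 50.];347 65 [37. 47. 51.];353 72 [37. 47. 51.];359 71 [37. 39. 47.];365 90 [13. 30. 39.];
catch (array([509.2, 225.7]), array([173.5, 286.6]), 92.25) tab [523.94831906 251.86198742  66.43237129] 69
```

Candidates for the cover are the grey plate with two holes, top-picture pixel (322,231), and the yellow plate of the same shape at (413,277). The task rules out yellow, so I choose the grey one; its holes are at the left, towards the catch. The case is at (172,224), with the catch at its left end. I'm moving above the grey cover for a close check.

Call:
apply_moves(
  increments=[0, -0.041, 0.022, 0, 0, 0, 0, 0, -0.041, 0.022, 0, 0, 0, 0, 0, -0.041, 0.022, 0, 0, 0, 0, 0, -0.041, 0.022, 0, 0, 0, 0, 0, -0.041, 0.022, 0, 0, 0, 0, 0, -0.041, 0.022, 0, 0, 0, 0, 0, -0.041, 0.022, 0, 0, 0, 0, 0, -0.041, 0.022, 0, 0, 0, 0, 0, -0.041, 0.022, 0, 0, 0, 0, 0, -0.041, 0.022, 0, 0, 0, 0, 0, 0, 0, 0, 0, 0, 8.8, 0, 0, 0, 0, 0, 0, 8.8, 0, 0, 0, 0, 0, 0, 8.8, 0, 0, 0, 0, 0, 0, 8.8, 0, 0, 0, 0, 0, 0, 0],
)

```text
time: 3.48
eef_pos: [519.3, -249.8, 194.6]
orientation: [0.14, 0.99, -0.0, 0.0]
contact_force: [-0.4, -0.8, -0.2]
finger_gap: 1.005
finger_force: 0.0
```

```bash
cat >> h.py <<'E'
def delta(p):
    s=env.get_state();M=R.from_quat(s["orientation"]).as_matrix()
    print("t",round(s["time"],2),"tcp",s["eef_pos"].round(1),"yaw_y",np.degrees(np.arctan2(M[1,1],M[0,1])).round(2),"z",M[:,2].round(4),"F",s["contact_force"].round(2),"tool shift",(M.T@(np.array(p)-s["eef_pos"])).round(1))
E
python3 - <<'E'
from h import *
c=cap("wrist");P=cloud(c);Z=P[...,2]
cv2.imwrite("pics/w1.png",c["image"])
for m in viewer.masks_of("wrist","cover")[:2]:
    k=m["pixels"]&(c["depth"]>0)
    print(m["p"],m["point"],"cov",rect(P[k&(Z<18)&(Z>6)][:,:2]),np.median(Z[k&(Z<18)]))
    g=k&(Z>34);print("grip",g.sum(),rect(P[g][:,:2]) if g.sum()>5 else 0,np.median(Z[g]))
delta([519,-246,193])
E
```

```text
0.96 [279.6, 184.0] cov (array([ 519.8, -249.4]), array([ 92.8, 162.7]), 75.61) 12.16029373822056
grip 537 (array([ 518.3, -248.8]), array([13.7, 49.5]), 164.22) 39.992309505364005
0.7 [24.1, 154.6] cov (array([ 384.1, -522.7]), array([ 70.6, 136.2]), 161.54) 3.8440660821358392
grip 0 0 nan
t 3.58 tcp [ 519.3 -249.9  194.6] yaw_y 73.89 z [ 1.e-04 -0.e+00 -1.e+00] F [0.02 0.32 0.19] tool shift [1.4 3.6 1.6]
  return _methods._mean(a, axis=axis, dtype=dtype,
  ret = ret.dtype.type(ret / rcount)
```

View pics/w1.png

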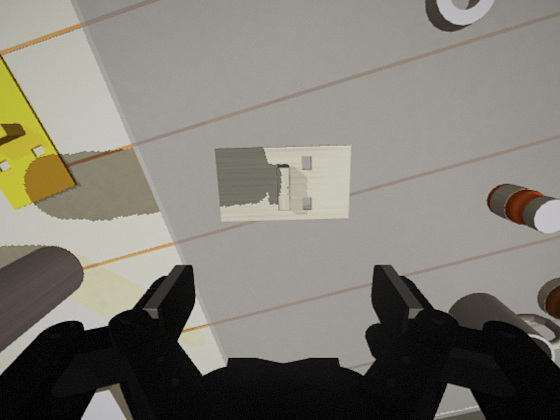

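The wrist picture shows the grey cover at (283,184). Its two holes are at (307,162) and (307,203), on the world +y side, and the yellow look-alike is at the far left. The choice is confirmed, so I'm grasping.

Call:
apply_moves(
  increments=[0, 0.001, 0.001, 0.03, 0, 0, 0, 0, 0, 0, 0.04, 0, 0, 0, 0, 0, 0, 0.04, 0, 0, 0, 0, 0, 0, 0.04, 0, 0, 0, 0, 0, 0, 0.02, 0, 0, 0, 0, 0, 0, 0.009, 0, 0, 0, 0, 0, 0, 0, 0, 0, 0, 1, 0, 0, 0, 0, 0, 0, 1, 0, 0, 0, 0, 0, 0, 1, 0, 0, 0, 0, 0, 0, 1, 0, 0, 0, 0, 0, 0, 1, 0, 0, 0, 0, 0, 0, 1, 0, 0, 0, 0, 0, 0],
  newtons=80,
)

```text
time: 5.2
eef_pos: [518.6, -248.6, 15.5]
orientation: [0.141, 0.99, 0.0, -0.0]
contact_force: [0.7, -0.1, 0.4]
finger_gap: 0.0
finger_force: 0.0
```

```bash
python3 - <<'E'
from h import *
s=env.get_state();print(s["finger_gap"],s["finger_force"],s["contact_force"])
c=cap("wrist");cv2.imwrite("pics/w2.png",c["image"])
for n in("top","scene"):
    c=cap(n);P=cloud(c);Z=P[...,2]
    for m in viewer.masks_of(n,"cover")[:3]:
        k=m["pixels"]&(c["depth"]>0);print(n,m["p"],np.median(P[k],0),rect(P[k&(Z<18)][:,:2]))
E
```

```text
7.86409504831477e-05 0.0 [ 0.69971249 -0.09297028  0.35278209]
top 0.86 [ 372.97233793 -548.39309786    4.49981489] (array([ 372.2, -551.2]), array([ 95. , 164.4]), 5.18)
scene 0.82 [ 526.42034792 -234.54350933   12.16624955] (array([ 516.1, -247.9]), array([ 97.3, 170.1]), 75.15)
scene 0.69 [ 413.46730991 -550.24787316    3.99113038] (array([ 410.8, -549.2]), array([ 92.7, 106.1]), 89.36)
scene 0.49 [620.33694883  17.38459914  60.1592323 ] (array([617.1,  -8.6]), array([21.5, 67.6]), 76.87)
```

View pics/w2.png

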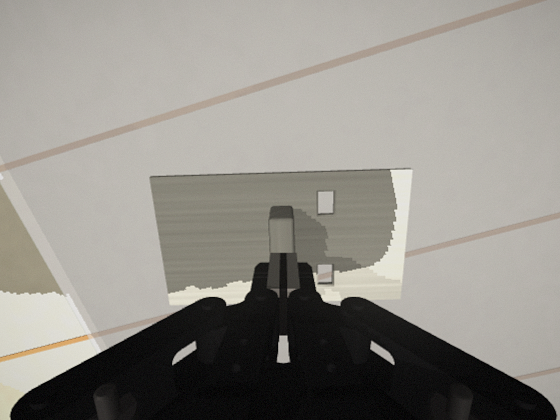

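```bash
python3 - <<'E'
from h import *
s=env.get_state();M=R.from_quat(s["orientation"]).as_matrix()
c=cap("wrist");P=cloud(c);Q=(P-s["eef_pos"])@M
for v in range(200,345,8): print(v,[tuple(Q[v,u].round(0).astype(int)) if c["depth"][v,u]>0 else 0 for u in (262,272,282,292,302)])
E
```

```text
200 [(np.int64(28), np.int64(-13), np.int64(3)), (np.int64(28), np.int64(-6), np.int64(3)), (np.int64(28), np.int64(0), np.int64(3)), (np.int64(28), np.int64(6), np.int64(4)), (np.int64(28), np.int64(12), np.int64(5))]
208 [(np.int64(23), np.int64(-13), np.int64(3)), (np.int64(25), np.int64(-6), np.int64(-5)), (np.int64(25), np.int64(0), np.int64(-5)), (np.int64(23), np.int64(6), np.int64(2)), (np.int64(23), np.int64(12), np.int64(3))]
216 [(np.int64(17), np.int64(-13), np.int64(4)), (np.int64(25), np.int64(-6), np.int64(-19)), (np.int64(25), np.int64(0), np.int64(-20)), (np.int64(25), np.int64(5), np.int64(-19)), (np.int64(18), np.int64(12), np.int64(3))]
224 [(np.int64(12), np.int64(-13), np.int64(4)), (np.int64(22), np.int64(-6), np.int64(-23)), (np.int64(22), np.int64(0), np.int64(-24)), (np.int64(22), np.int64(5), np.int64(-24)), (np.int64(12), np.int64(13), np.int64(4))]
232 [(np.int64(7), np.int64(-13), np.int64(3)), (np.int64(18), np.int64(-5), np.int64(-25)), (np.int64(17), np.int64(0), np.int64(-24)), (np.int64(17), np.int64(5), np.int64(-24)), (np.int64(7), np.int64(13), n
[... 2477 characters left out ...]
 np.int64(-95))]
328 [(np.int64(20), np.int64(-6), np.int64(-107)), (np.int64(11), np.int64(-3), np.int64(-97)), (np.int64(-6), np.int64(0), np.int64(-75)), (np.int64(10), np.int64(3), np.int64(-94)), (np.int64(18), np.int64(6), np.int64(-105))]
336 [(np.int64(18), np.int64(-5), np.int64(-109)), (np.int64(9), np.int64(-3), np.int64(-97)), (np.int64(-77), np.int64(0), np.int64(8)), (np.int64(-1), np.int64(4), np.int64(-85)), (np.int64(19), np.int64(6), np.int64(-109))]
344 [(np.int64(18), np.int64(-5), np.int64(-112)), (np.int64(-4), np.int64(-4), np.int64(-86)), (np.int64(-83), np.int64(0), np.int64(7)), (np.int64(-5), np.int64(4), np.int64(-85)), (np.int64(18), np.int64(5), np.int64(-112))]
```

```bash
python3 - <<'E'
from h import *
s=env.get_state();M=R.from_quat(s["orientation"]).as_matrix();print(s["joints"].round(4))
c=cap("wrist");print(np.array(c["T_tool_cam"]).round(3))
c=cap("scene");P=cloud(c);Q=(P-s["eef_pos"])@M
k=(abs(Q[...,0])<30)&(abs(Q[...,1])<25)&(c["depth"]>0)&(Q[...,2]>-140)
v,u=np.where(k);print(u.min(),u.max(),v.min(),v.max())
uc=int(np.median(u))
for vv in range(v.min(),v.max()+1,2): print(vv,[tuple(Q[vv,x].round(0)) for x in (uc-4,uc,uc+4)])
cv2.imwrite("pics/s2.png",cv2.resize(c["image"][90:240,170:370],(800,600)))
E
```

```text
[-0.1655  0.4895 -0.3332 -0.     -0.7481 -1.6889]
[[ 1.00000e-03 -9.57000e-01 -2.90000e-01  7.56700e+01]
 [ 1.00000e+00  1.00000e-03  1.00000e-03  2.11000e-01]
 [-1.00000e-03 -2.90000e-01  9.57000e-01 -1.79461e+02]
 [ 0.00000e+00  0.00000e+00  0.00000e+00  1.00000e+00]]
257 278 156 200
156 [(np.float64(-24.0), np.float64(28.0), np.float64(-168.0)), (np.float64(-15.0), np.float64(39.0), np.float64(-174.0)), (np.float64(-3.0), np.float64(38.0), np.float64(-170.0))]
158 [(np.float64(-13.0), np.float64(-8.0), np.float64(-133.0)), (np.float64(-10.0), np.float64(22.0), np.float64(-153.0)), (np.float64(-2.0), np.float64(36.0), np.float64(-161.0))]
160 [(np.float64(-14.0), np.float64(-3.0), np.float64(-129.0)), (np.float64(-9.0), np.float64(20.0), np.float64(-145.0)), (np.float64(-3.0), np.float64(39.0), np.float64(-156.0))]
162 [(np.float64(-14.0), np.float64(-4.0), np.float64(-121.0)), (np.float64(-9.0), np.float64(20.0), np.float64(-137.0)), (np.float64(-4.0), np.float64(40.0), np.float64(-150.0))]
164 [(np.float64(-15.0), np.float64(-2.0), np.float64(-115.0)), (np.float64(-8.0), np.float
[... 2523 characters left out ...]
np.float64(-2.0))]
194 [(np.float64(-21.0), np.float64(8.0), np.float64(-3.0)), (np.float64(-8.0), np.float64(7.0), np.float64(1.0)), (np.float64(6.0), np.float64(6.0), np.float64(6.0))]
196 [(np.float64(-22.0), np.float64(7.0), np.float64(6.0)), (np.float64(-10.0), np.float64(14.0), np.float64(4.0)), (np.float64(2.0), np.float64(19.0), np.float64(3.0))]
198 [(np.float64(-25.0), np.float64(18.0), np.float64(4.0)), (np.float64(-13.0), np.float64(21.0), np.float64(5.0)), (np.float64(-1.0), np.float64(28.0), np.float64(3.0))]
200 [(np.float64(-28.0), np.float64(25.0), np.float64(6.0)), (np.float64(-16.0), np.float64(30.0), np.float64(6.0)), (np.float64(-5.0), np.float64(37.0), np.float64(3.0))]
```

View pics/s2.png

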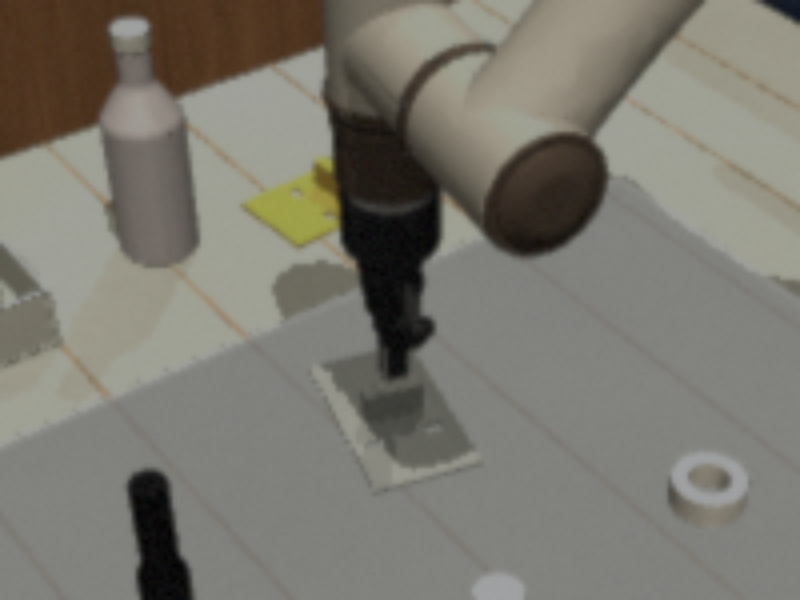

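The wrist picture shows the fingers at (285,275), shut above the bar rather than around it. The scene crop agrees: the tips are at (395,375), just above the bar top. Depth puts the real fingertips about 38 mm behind the reported TCP, so I need to go about 33 mm lower than I computed.

Call:
apply_moves(
  increments=[0, 0, 0, 0, 0, 0, 0, 0, 0, 0, 0, 0, 0, 0, 0, 0, 0, 0, 0, 0, 0, 0, 0, 0, 0, 0, 0, 0, 0, 0, 0, 0, 0, 0, 0, 0, 0, 0, 0.008, 0, 0, 0, 0, 0, 0, 0.008, 0, 0, 0, 0, 0, 0, 0.008, 0, 0, 0, 0, 0, 0, 0.005, 0, 0, 0, 0, 0, 0, 0.004, 0, 0, 0, 0, 0, 0, 0, 0, 0, 0, 1, 0, 0, 0, 0, 0, 0, 1, 0, 0, 0, 0, 0, 0, 1, 0, 0, 0, 0, 0, 0, 1, 0, 0, 0, 0, 0, 0, 1, 0, 0, 0, 0, 0, 0, 1, 0, 0, 0, 0, 0, 0],
  newtons=80,
)

```text
time: 7.72
eef_pos: [518.9, -248.7, -17.1]
orientation: [0.141, 0.99, -0.0, 0.0]
contact_force: [-1.1, 0.6, 3.8]
finger_gap: 0.14
finger_force: 80.3
```

Call:
apply_moves(
  increments=[1, 0, 0, -0.01, 0, 0, 0, 1, 0, 0, -0.03, 0, 0, 0, 1, 0, 0, -0.05, 0, 0, 0, 1, 0, 0, -0.05, 0, 0, 0, 1, 0, 0, -0.05, 0, 0, 0, 1, 0, 0, -0.05, 0, 0, 0, 1, 0, 0, -0.027, 0, 0, 0, 1, 0, 0, 0, 0, 0, -8.6, 1, 0, 0, 0, 0, 0, -8.6, 1, -0.01, 0.051, 0, 0, 0, 0, 1, -0.01, 0.053, 0, 0, 0, 0, 1, -0.01, 0.053, 0, 0, 0, 0, 1, -0.01, 0.053, 0, 0, 0, 0, 1, -0.01, 0.053, 0, 0, 0, 0, 1, -0.01, 0.053, 0, 0, 0, 0, 1, -0.01, 0.053, 0, 0, 0, 0, 1, -0.01, 0.053, 0, 0, 0, 0, 1, -0.013, 0.053, 0, 0, 0, 0, 1, 0, 0, 0, 0, 0, 0, 1, 0, 0, 0, 0, 0, 0],
)

```text
time: 10.22
eef_pos: [602.8, 227.7, 248.3]
orientation: [-0.008, 1.0, -0.001, -0.001]
contact_force: [-1.0, -0.1, -2.7]
finger_gap: 0.142
finger_force: 79.6
```

```bash
python3 - <<'E'
from h import *
s=env.get_state();M=R.from_quat(s["orientation"]).as_matrix();delta([527,227,0]);print(s["finger_gap"],s["finger_force"])
c=cap("wrist");P=cloud(c);Z=P[...,2];cv2.imwrite("pics/w3.png",c["image"]);np.savez("w3.npz",P=P,d=c["depth"])
for t in("case","catch","catch_tab","cover"):
  for m in viewer.masks_of("wrist",t)[:2]:
    k=m["pixels"]&(c["depth"]>0);q=P[k];print(t,m["p"],np.round(m["point"]),k.sum(),np.percentile(q,[1,50,99],axis=0).round(1).tolist(),rect(q[:,:2]))
    if t=="cover":
        Q=(q-s["eef_pos"])@M;print(rect(Q[:,:2]),np.percentile(Q,[1,50,99],axis=0).round(1).tolist())
E
```

```text
t 10.22 tcp [602.8 227.7 248.3] yaw_y 90.97 z [-0.0028 -0.0012 -1.    ] F [-0.96 -0.07 -2.71] tool shift [ 75.1   0.9 248.5]
0.14208642183570375 79.59955215454102
case 0.71 [289. 116.] 23059 [[465.2, 108.4, 12.6], [522.4, 236.3, 36.9], [587.1, 363.6, 64.3]] (array([525.4, 239.3]), array([137. , 272.5]), 93.15)
catch 0.68 [393.  85.] 984 [[451.2, 342.4, 37.9], [488.3, 351.2, 50.0], [532.4, 360.3, 73.5]] (array([491.1, 353.2]), array([27. , 85.6]), 166.47)
catch 0.62 [289. 119.] 22775 [[466.3, 108.6, 12.6], [522.6, 236.7, 36.7], [586.7, 363.5, 64.3]] (array([526. , 237.1]), array([135.7, 277.3]), 93.06)
catch_tab 0.89 [393.  90.] 867 [[452.0, 343.1, 46.6], [488.6, 351.5, 50.1], [531.3, 359.2, 73.5]] (array([491.9, 353.5]), array([17. , 82.1]), 174.72)
cover 0.88 [278. 240.] 34018 [[557.3, 149.5, 275.2], [586.5, 228.0, 277.5], [630.7, 306.9, 306.0]] (array([693.4, 231.6]), array([272.4, 453.7]), 91.88)
(array([-91. ,   2.6]), array([273.1, 453.7]), 89.09) [[-27.8, -78.1, -57.8], [16.4, 0.5, -29.2], [45.0, 79.4, -26.8]]
cover 0.66 [287. 116.] 22948 [[465.2, 108.4, 12.5], [522.2, 235.8, 36.8], [587.0, 363.0, 64.3]] (array([526.7, 236.1]), array([142.6, 286.8]), 92.32)
(array([75.3, 10. ]), array([142.7, 286.8]), 88.62) [[15.4, -117.6, 184.2], [79.5, 9.9, 211.7], [135.3, 136.6, 236.0]]
```

View pics/w3.png

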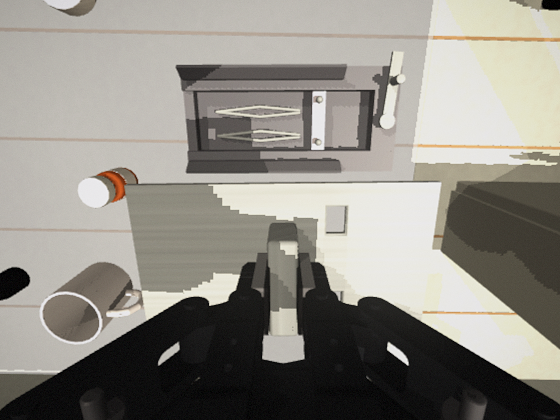

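The picture shows the case with its pins at about (318,98) and (317,142), the tweezers, the open catch with its pivot at (387,121) and tab at (401,78), and the cover held level below. Next I compute the pin, pivot and wall positions.

```bash
cat > pins.py <<'E'
from h import *
c=cap("wrist");P=cloud(c);Z=P[...,2];g=cv2.cvtColor(c["image"],cv2.COLOR_BGR2GRAY).astype(float)
K=np.array(c["camera_matrix"]);T=c["T"]
def ray(u,v,z):
    d=T[:3,:3]@np.array([(u-K[0,2])/K[0,0],(v-K[1,2])/K[1,1],1]);o=T[:3,3];return o+d*(z-o[2])/d[2]
r=(slice(88,156),slice(306,332))
print("pins by depth Z>41:")
k=np.zeros(Z.shape,bool);k[r]=True
h=k&(Z>41)&(Z<52);n,l,st,ce=cv2.connectedComponentsWithStats(h.astype(np.uint8))
for i in range(1,n):
    if st[i,4]>6: print(st[i],ce[i].round(1),np.median(P[l==i],0).round(1),ray(*ce[i],46).round(1))
for row in list(range(92,106,1))+list(range(136,150,1)): print(row,g[row,308:328].astype(int))
b=k&(Z>28)&(Z<40); print("bar",rect(P[b][:,:2]),np.median(Z[b]))
w=np.zeros(Z.shape,bool);w[55:182,170:360]=True
for nm,lo,hi in(("wallL",465,495),("wallR",560,592)):
    q=P[w&(Z>56)&(P[...,0]>lo)&(P[...,0]<hi)];print(nm,rect(q[:,:2]),np.percentile(q,[1,50,99],axis=0).round(1).tolist())
    y=q[:,1]; inn=[]
    for yy in range(110,290,10):
        s=q[(y>=yy)&(y<yy+10)]
        if len(s)>3: inn.append((yy+5,s[:,0].min(),s[:,0].max()))
    inn=np.array(inn); print(np.polyfit(inn[:,0],inn[:,1],1),np.polyfit(inn[:,0],inn[:,2],1))
# case end edges at floor level frame
for v in (100,120,140):
    print(v,[(u,P[v,u].round(0)[1],P[v,u].round(0)[2]) for u in list(range(182,200,2))])
print("pivot",ray(387,121,49.5),"tab",ray(401,78,72.5))
E
python3 pins.py
```

```text
pins by depth Z>41:
[316  95   7   7  39] [319.3  98. ] [502.2 269.2  45.2] [502.2 269.4  46. ]
[315 138   7   7  35] [318.  140.8] [552.1 270.5  44.9] [551.8 270.4  46. ]
92 [ 76  73  71  70  94 213 236 233 233 234 232 233 232 232 233 233 232 235
 186 144]
93 [ 74  73  73  72  94 214 237 233 234 234 234 234 234 233 234 232 234 226
 175 142]
94 [ 74  74  74  70  96 213 229 220 222 223 217 217 216 223 230 232 233 226
 177 142]
95 [ 74  76  75  71 108 216 199 159 160 145 136 146 164 176 212 230 234 226
 177 141]
96 [ 75  74  74  70 132 224 201 163 139 107 150 191 209 202 189 221 235 226
 176 146]
97 [ 74  75  74  70 131 223 204 156 114 119 175 210 226 221 194 221 234 228
 176 142]
98 [ 76  74  74  69 134 224 203 150  94 112 173 207 225 224 194 219 235 228
 177 146]
99 [ 76  77  75  68 132 225 199 169 106  93 155 191 203 195 176 217 234 227
 177 144]
100 [ 74  77  74  70 132 223 200 163 117  74 108 149 165 164 188 227 235 225
 174 146]
101 [ 77  73  72  71 133 223 215 194 189 162 132 124 162 191 226 234 234 213
 166 147]
102 [ 75  78  72  70 133 221 238 236 236 240 225 196 224 235 233 2
[... 2542 characters left out ...]
np.float64(110.0), np.float64(33.0)), (192, np.float64(113.0), np.float64(33.0)), (194, np.float64(115.0), np.float64(33.0)), (196, np.float64(117.0), np.float64(29.0)), (198, np.float64(117.0), np.float64(19.0))]
140 [(182, np.float64(91.0), np.float64(9.0)), (184, np.float64(93.0), np.float64(8.0)), (186, np.float64(96.0), np.float64(9.0)), (188, np.float64(106.0), np.float64(32.0)), (190, np.float64(108.0), np.float64(32.0)), (192, np.float64(111.0), np.float64(32.0)), (194, np.float64(113.0), np.float64(32.0)), (196, np.float64(116.0), np.float64(32.0)), (198, np.float64(118.0), np.float64(28.0))]
pivot [527.06442338 351.67268805  49.5       ] tab [482.26673164 354.08041923  72.5       ]
```

```bash
cat > held.py <<'E'
from h import *
s=env.get_state();M=R.from_quat(s["orientation"]).as_matrix()
c=cap("wrist");P=cloud(c);Q=(P-s["eef_pos"])@M
m=viewer.masks_of("wrist","cover")[0]
k=(c["depth"]>0)&(Q[...,2]>-36)&(Q[...,2]<-20)&(abs(Q[...,1])<90)&(Q[...,0]>-20)
q=Q[k];A=np.c_[q[:,0],q[:,1],np.ones(len(q))];co=np.linalg.lstsq(A,q[:,2],rcond=None)[0];print("plane tool z=ax+by+c",co.round(4),len(q))
print("extent",np.percentile(q,[.3,99.7],axis=0).round(1).tolist())
# edges in y for given x, front edge x
for x0 in (20,30,40):
    r=q[abs(q[:,0]-x0)<2];print(x0,r[:,1].min().round(1),r[:,1].max().round(1))
# hole: pixels in plate region not at plate depth
u0,u1,v0,v1=318,356,196,246
sub=Q[v0:v1,u0:u1];h=(~k[v0:v1,u0:u1])
n,l,st,ce=cv2.connectedComponentsWithStats(h.astype(np.uint8))
K=np.array(c["camera_matrix"]);TT=np.array(c["T_tool_cam"])
for i in range(1,n):
    if st[i,4]>60:
        for p in ((st[i,0],st[i,1]),(st[i,0]+st[i,2],st[i,1]+st[i,3])):
            d=TT[:3,:3]@np.array([(p[0]+u0-.5-K[0,2])/K[0,0],(p[1]+v0-.5-K[1,2])/K[1,1],1]);print("hole corner",st[i],(TT[:3,3]+d*(-29.2-TT[2,3])/d[2]).round(1))
E
python3 held.py
```

```text
plane tool z=ax+by+c [ 1.50000e-03 -9.00000e-04 -2.91158e+01] 29334
extent [[-19.7, -79.1, -31.2], [45.6, 80.2, -25.7]]
20 -79.7 80.6
30 -79.8 80.9
40 -80.1 80.6
hole corner [  7  11  20  26 452] [ 33.   22.3 -29.2]
hole corner [  7  11  20  26 452] [ 18.7  33.5 -29.2]
```

Call:
apply_moves(
  increments=[1, 0.02, 0.003, 0, 0, 0, 0, 1, 0.03, 0.004, 0, 0, 0, 0, 1, 0.024, 0, 0, 0, 0, 0, 1, 0, 0, 0, -3.6, 0, 0, 1, 0, -0.002, 0.04, 0, 0, 0, 1, 0, -0.003, 0.05, 0, 0, 0, 1, 0, -0.003, 0.05, 0, 0, 0, 1, 0, -0.003, 0.04, 0, 0, 0, 1, 0, -0.001, 0.018, 0, 0, 0, 1, 0, 0, 0, 0, 0, 0],
)

```text
time: 11.88
eef_pos: [528.9, 233.3, 49.8]
orientation: [-0.008, 1.0, 0.03, -0.002]
contact_force: [0.2, -0.5, -3.1]
finger_gap: 0.142
finger_force: 79.5
```

```bash
python3 - <<'E'
from h import *
s=env.get_state();M=R.from_quat(s["orientation"]).as_matrix();delta([527.9,231.9,18])
print("cover",(s["eef_pos"]+M@np.array([.6,.3,-25])).round(1),"xdir",M[:,1].round(4))
c=cap("wrist");cv2.imwrite("pics/w4.png",c["image"])
E
```

```text
t 11.88 tcp [528.9 233.3  49.8] yaw_y 90.93 z [-0.0038  0.0606 -0.9982] F [ 0.15 -0.47 -3.15] tool shift [ 0.9 -3.3 31.7]
cover [528.4 232.   74.8] xdir [-0.0162  0.998   0.0606]
```

View pics/w4.png

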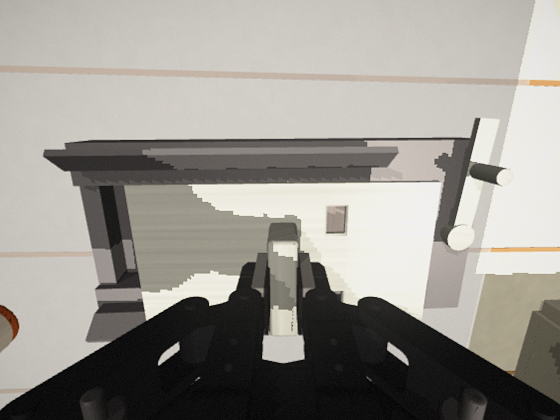

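The picture shows the cover over the hollow, its nose towards the catch and its edge at row 182, parallel to the guide. I'm lowering it gently.

Call:
apply_moves(
  increments=[1, 0.0005, -0.0005, 0.008, 0, 0, 0, 1, 0, -0.0005, 0.008, 0, 0, 0, 1, 0, -0.0005, 0.008, 0, 0, 0, 1, 0, 0, 0.002, 0, 0, 0, 1, 0, 0, 0.002, 0, 0, 0, 1, 0, 0, 0, 0, 0, 0],
)

```text
time: 12.68
eef_pos: [529.1, 234.4, 23.1]
orientation: [-0.008, 0.999, 0.031, -0.0]
contact_force: [-0.0, -1.0, -3.2]
finger_gap: 0.141
finger_force: 79.6
```

Call:
apply_moves(
  increments=[1, 0, 0, 0.001, 0, 0, 0, 1, 0, 0, 0.001, 0, 0, 0, 1, 0, 0, 0.001, 0, 0, 0, 1, 0, 0, 0, 0, 0, 0],
)

```text
time: 13.18
eef_pos: [529.2, 234.6, 20.1]
orientation: [-0.008, 0.999, 0.031, -0.0]
contact_force: [-0.4, -0.4, -3.3]
finger_gap: 0.145
finger_force: 79.6
```

Call:
apply_moves(
  increments=[1, 0, 0, 0.001, 0, 0, 0, 1, 0, 0, 0, 0, 0, 0, 1, 0, 0, 0.001, 0, 0, 0, 1, 0, 0, 0, 0, 0, 0],
)

```text
time: 13.68
eef_pos: [529.2, 234.7, 18.4]
orientation: [-0.008, 0.999, 0.031, -0.0]
contact_force: [0.4, -1.0, -1.2]
finger_gap: 0.142
finger_force: 79.9
```

Call:
apply_moves(
  increments=[1, 0, 0, 0.0007, 0, 0, 0, 1, 0, 0, 0, 0, 0, 0],
)

```text
time: 13.92
eef_pos: [529.2, 234.7, 18.2]
orientation: [-0.008, 0.999, 0.031, -0.0]
contact_force: [-1.5, -1.2, 4.1]
finger_gap: 0.142
finger_force: 80.6
```

```bash
python3 -c "
from h import *
s=env.get_state();print(s['torque'].round(3),s['contact_force'].round(2),s['eef_pos'].round(1))"
```

```text
[-0.31   0.822 -0.078] [-1.52 -1.17  4.11] [529.2 234.7  18.2]
```

Call:
apply_moves(
  increments=[0.78, 0, 0, 0, 0, 0, 0, 0.74, 0, 0, 0, 0, 0, 0, 0.74, 0, 0, 0, 0, 0, 0],
  newtons=20,
)

```text
time: 14.3
eef_pos: [529.4, 234.9, 17.4]
orientation: [-0.008, 0.999, 0.032, 0.0]
contact_force: [-1.3, -0.5, -0.5]
finger_gap: 0.26
finger_force: 0.0
```

```bash
cat > cov.py <<'E'
from h import *
s=env.get_state();delta(s["eef_pos"])
def look():
    c=cap("wrist");P=cloud(c);Z=P[...,2]
    k=(c["depth"]>0)&(P[...,0]>484)&(P[...,0]<512)&(P[...,1]>165)&(P[...,1]<305)&(Z>36)&(Z<62)
    q=P[k]
    for _ in range(3):
        A=np.c_[q[:,0]-528,q[:,1]-227,np.ones(len(q))];co=np.linalg.lstsq(A,q[:,2],rcond=None)[0]
        q=q[abs(A@co-q[:,2])<2.5]
    print("top plane dz/dx,dz/dy,z@origin",co.round(4),len(q),"front edge y",np.percentile(q[:,1],[0.5,99.5]).round(1))
    y=P[...,1]; kk=(c["depth"]>0)&(P[...,0]>490)&(P[...,0]<515)&(y>290)&(y<335)&(abs(Z-(co[2]+co[1]*(y-227)+co[0]*(P[...,0]-528)))<2.5)
    print("nose y",np.percentile(y[kk],[90,97,99.5]).round(1) if kk.any() else None)
    kg=(c["depth"]>0)&(P[...,0]>500)&(P[...,0]<528)&(abs(y-s["eef_pos"][1])<12)&(Z>62)&(Z<82)
    print("grip bar y range",np.percentile(y[kg],[5,50,95]).round(1) if kg.any() else None)
    return c
c=look()
E
python3 cov.py
```

```text
t 14.3 tcp [529.4 234.9  17.4] yaw_y 90.96 z [-5.00e-04  6.31e-02 -9.98e-01] F [-1.33 -0.54 -0.53] tool shift [0. 0. 0.]
top plane dz/dx,dz/dy,z@origin [-2.00000e-04  6.79000e-02  4.69492e+01] 13242 front edge y [165.8 304.3]
nose y [310.5 312.1 312.9]
grip bar y range [225.4 232.5 244.6]
```

Call:
apply_moves(
  increments=[0.74, 0, 0.001, 0, 0, 0, 0, 0.74, 0, 0.001, 0, 0, 0, 0, 0.74, 0, 0.001, 0, 0, 0, 0, 0.74, 0, 0.001, 0, 0, 0, 0, 0.74, 0, 0.001, 0, 0, 0, 0, 0.74, 0, 0.001, 0.0005, 0, 0, 0, 0.74, 0, 0.001, 0, 0, 0, 0, 0.74, 0, 0, 0, 0, 0, 0],
)

```text
time: 15.35
eef_pos: [528.6, 240.7, 17.5]
orientation: [-0.008, 0.999, 0.031, -0.001]
contact_force: [0.2, -5.0, 3.2]
finger_gap: 0.263
finger_force: 2.4
```

```bash
python3 cov.py
```

```text
t 15.35 tcp [528.6 240.7  17.5] yaw_y 90.94 z [-0.0021  0.0614 -0.9981] F [ 0.16 -5.03  3.24] tool shift [0. 0. 0.]
top plane dz/dx,dz/dy,z@origin [2.00000e-04 6.79000e-02 4.68135e+01] 13325 front edge y [165.7 304.4]
nose y [312.5 314.1 314.8]
grip bar y range [229.4 235.5 250.6]
```

Call:
apply_moves(
  increments=[0.74, 0, -0.002, 0, 0, 0, 0, 0.74, 0, 0, -0.002, 0, 0, 0, 0.74, 0, 0.001, 0, 0, 0, 0, 0.74, 0, 0.001, 0, 0, 0, 0, 0.74, 0, 0.001, 0, 0, 0, 0, 0.74, 0, 0.001, 0, 0, 0, 0, 0.74, 0, 0, 0, 0, 0, 0],
)

```text
time: 16.27
eef_pos: [528.9, 244.2, 19.4]
orientation: [-0.008, 0.999, 0.032, -0.0]
contact_force: [0.5, -0.6, -0.8]
finger_gap: 0.263
finger_force: 0.1
```

```bash
python3 cov.py
```

```text
t 16.27 tcp [528.9 244.2  19.4] yaw_y 90.95 z [-8.00e-04  6.36e-02 -9.98e-01] F [ 0.55 -0.61 -0.8 ] tool shift [0. 0. 0.]
top plane dz/dx,dz/dy,z@origin [-1.30000e-03  6.23000e-02  4.61733e+01] 12995 front edge y [165.6 304.4]
nose y [315.6 317.6 318.4]
grip bar y range [232.8 239.  254.1]
```

Call:
apply_moves(
  increments=[0.74, 0, 0.001, 0, 0, 0, 0, 0.74, 0, 0.001, 0, 0, 0, 0, 0.74, 0, 0, 0, 0, 0, 0],
)

```text
time: 16.7
eef_pos: [529.1, 245.9, 19.7]
orientation: [-0.008, 0.999, 0.032, -0.0]
contact_force: [1.1, -0.3, -0.2]
finger_gap: 0.258
finger_force: 0.0
```

```bash
python3 cov.py
```

```text
t 16.7 tcp [529.1 245.9  19.7] yaw_y 90.97 z [-7.00e-04  6.31e-02 -9.98e-01] F [ 1.13 -0.32 -0.22] tool shift [0. 0. 0.]
top plane dz/dx,dz/dy,z@origin [4.0000e-04 1.1000e-03 4.2097e+01] 12373 front edge y [165.6 304.4]
nose y [317.9 320.  320.9]
grip bar y range [235.  242.1 255.7]
```

The cover has dropped: slope is about 0.001 and the top is at 42.1, so it is flat and home. I'm opening the fingers and lifting away.

Call:
apply_moves(
  increments=[0.6, 0, -0.003, 0, 0, 0, 0, 0.45, 0, 0, 0, 0, 0, 0, 0.45, 0, 0, 0, 0, 0, 0, 0.45, 0, 0, -0.015, 0, 0, 0, 0.45, 0, 0, -0.03, 0, 0, 0, 0.45, 0, 0, -0.04, 0, 0, 0, 0.45, 0, 0, -0.02, 3.6, 0, 0, 0.45, 0.01, 0.03, 0, 0, 0, 0, 0.45, 0.03, 0.05, 0, 0, 0, 0, 0.45, 0.01, 0.03, 0, 0, 0, 0, 0.45, 0, 0, 0, 0, 0, 0],
)

```text
time: 18.12
eef_pos: [476.8, 347.3, 125.4]
orientation: [-0.01, 1.0, 0.001, 0.001]
contact_force: [0.3, 0.1, 0.5]
finger_gap: 0.548
finger_force: 0.0
```

```bash
python3 - <<'E'
from h import *
exec(open("cov.py").read().split("c=look()")[0].split("import *")[1])
c=look();P=cloud(c);Z=P[...,2];cv2.imwrite("pics/w5.png",c["image"])
k=(c["depth"]>0)&(P[...,0]>445)&(P[...,0]<535)&(P[...,1]>325)&(P[...,1]<380)
t=P[k&(Z>69)&(Z<76)];print("tab",len(t),np.median(t,0).round(1),np.percentile(t,[3,97],axis=0).round(1).tolist())
b=P[k&(Z>47)&(Z<56)];print("bar",rect(b[:,:2]))
delta([482.5,352.5,23])
E
```

```text
t 18.12 tcp [476.8 347.3 125.4] yaw_y 91.15 z [ 0.0014  0.0013 -1.    ] F [0.29 0.11 0.51] tool shift [0. 0. 0.]
top plane dz/dx,dz/dy,z@origin [3.60000e-03 1.10000e-03 4.21829e+01] 4057 front edge y [165.7 304.5]
nose y [318.4 320.3 321.2]
grip bar y range None
tab 120 [480.8 353.3  72.3] [[476.7, 349.3, 70.4], [485.2, 357.5, 73.8]]
bar (array([492.4, 351.4]), array([17.7, 84.4]), 179.02)
t 18.18 tcp [477.  346.1 125.1] yaw_y 91.06 z [ 8.e-04  8.e-04 -1.e+00] F [ 0.35 -0.13 -0.78] tool shift [ -5.5   6.3 102.1]
```

View pics/w5.png

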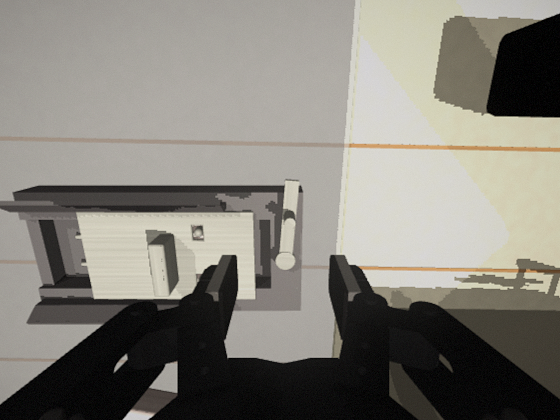

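The picture shows the cover flat in the case, with a pin through the visible hole at (197,232). The catch is still open, with its tab at (290,215). I'm going to the tab.

Call:
apply_moves(
  increments=[0.45, -0.005, 0.007, 0, 0, 0, 0, 0.45, 0, 0, 0.03, 0, 0, 0, 0.45, 0, 0, 0.03, 0, 0, 0, 0.45, 0, 0, 0.02, 0, 0, 0, 0.45, 0, 0, 0.012, 0, 0, 0, 0.45, 0, 0, 0.007, 0, 0, 0, 0.45, 0, 0, 0, 0, 0, 0, 0.95, 0, 0, 0, 0, 0, 0, 0.95, 0, 0, 0, 0, 0, 0, 0.95, 0, 0, 0, 0, 0, 0, 0.95, 0, 0, 0, 0, 0, 0],
  newtons=25,
)

```text
time: 19.55
eef_pos: [482.4, 352.7, 25.9]
orientation: [-0.008, 1.0, 0.0, 0.0]
contact_force: [-0.1, 0.2, 2.9]
finger_gap: 0.098
finger_force: 24.5
```

Call:
apply_moves(
  increments=[0.95, 0, 0, -0.001, 0, 0, 0, 0.95, -0.0004, -0.0057, 0, 0, 0, 0, 0.95, -0.0011, -0.0056, 0, 0, 0, 0, 0.95, -0.0018, -0.0054, 0, 0, 0, 0, 0.95, -0.0025, -0.0051, 0, 0, 0, 0, 0.95, -0.0032, -0.0048, 0, 0, 0, 0, 0.95, -0.0037, -0.0043, 0, 0, 0, 0, 0.95, 0, 0, 0, 0, 0, 0],
)

```text
time: 20.55
eef_pos: [496.5, 321.1, 26.2]
orientation: [-0.008, 1.0, 0.0, 0.001]
contact_force: [3.0, 1.0, -2.5]
finger_gap: 0.093
finger_force: 24.6
```

Call:
apply_moves(
  increments=[0.95, -0.0043, -0.0038, 0, 0, 0, 0, 0.95, -0.0047, -0.0032, 0, 0, 0, 0, 0.95, -0.0051, -0.0026, 0, 0, 0, 0, 0.95, -0.0054, -0.0019, 0, 0, 0, 0, 0.95, -0.0056, -0.0012, 0, 0, 0, 0, 0.95, -0.0057, -0.0004, 0, 0, 0, 0, 0.95, 0, 0, 0, 0, 0, 0],
)

```text
time: 21.42
eef_pos: [526.1, 306.7, 25.9]
orientation: [-0.008, 1.0, -0.002, -0.001]
contact_force: [-2.0, -5.5, 3.0]
finger_gap: 0.096
finger_force: 25.2
```

Call:
apply_moves(
  increments=[0.75, 0, 0, 0, 0, 0, 0, 0.65, 0, 0, 0, 0, 0, 0, 0.65, 0, 0, 0, 0, 0, 0, 0.65, 0, 0, -0.015, 0, 0, 0, 0.65, 0, 0, -0.03, 0, 0, 0, 0.65, 0, 0, -0.04, 0, 0, 0, 0.65, 0, 0, -0.05, 0, 0, 0, 0.65, 0, 0, -0.03, 0, 0, 0, 0.65, 0, 0, 0, 0, 0, 0],
)

```text
time: 22.55
eef_pos: [528.0, 310.3, 196.0]
orientation: [-0.009, 1.0, 0.003, 0.003]
contact_force: [-0.6, 0.3, -0.9]
finger_gap: 0.348
finger_force: 0.0
```

```bash
python3 - <<'E'
from h import *
exec(open("cov.py").read().split("c=look()")[0].split("import *")[1])
look()
c=cap("top");P=cloud(c);Z=P[...,2]
for t in("catch","pill_bottle","cup"):
    for m in viewer.masks_of("top",t)[:1]:
        k=m["pixels"]&(c["depth"]>0);print(t,m["p"],np.median(P[k],0).round())
c=cap("scene");P=cloud(c);Z=P[...,2]
k=(c["depth"]>0)&(P[...,0]>470)&(P[...,0]<540)&(P[...,1]>280)&(P[...,1]<375)&(Z>66)&(Z<77);print("tab",k.sum(),np.median(P[k],0))
a=cap("scene")["image"];cv2.imwrite("pics/s3.png",cv2.resize(a[220:370,290:490],(800,600)))
E
```

```text
t 22.55 tcp [528.  310.3 196. ] yaw_y 90.98 z [ 0.0068  0.0056 -1.    ] F [-0.59  0.32 -0.92] tool shift [0. 0. 0.]
top plane dz/dx,dz/dy,z@origin [-1.20000e-03  5.00000e-04  4.20909e+01] 3043 front edge y [165.7 304.1]
nose y [318.4 320.4 320.9]
grip bar y range [303.1 306.9 311. ]
catch 0.43 [520. 300.  51.]
pill_bottle 0.71 [610.   3.  82.]
cup 0.86 [783. -41.  30.]
tab 17 [521.09699866 309.81869638  72.0045215 ]
```

View pics/s3.png

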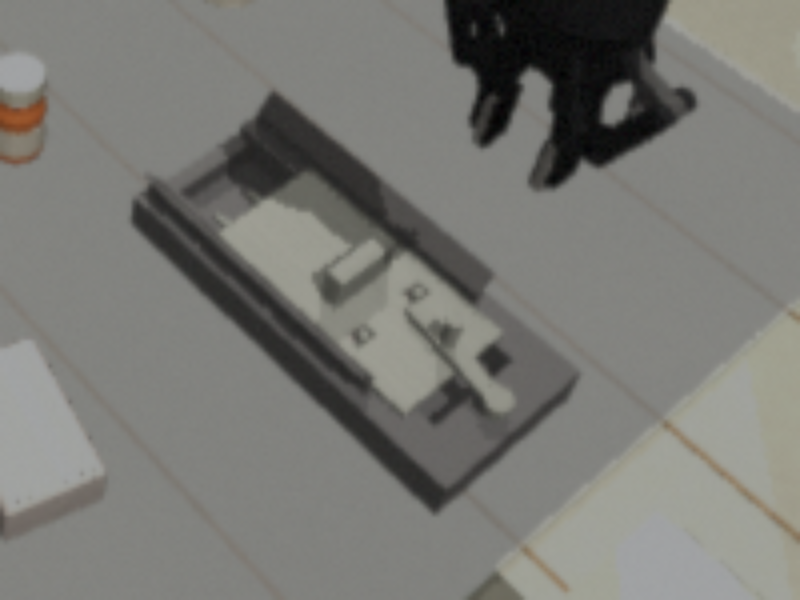

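The picture shows the cover flat, with pins in both holes at (362,333) and (416,292). The catch lies lengthwise over its end, and the gripper is clear. I'm handing in.

```bash
python3 -c "
from rig import env
print(env.job_done())"
```

```text
the job is handed in; nothing more can be done
None
```

The steel cover is flat and home with both pins through its holes, the catch is turned over its end (about 1.5 rad), the other things were not touched, and the job is handed in; the hand-in gave no verdict.

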